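Put the lid on the coffee grinder and hold it down to grind

TASK

The beans are in the coffee grinder: put its lid on, with the tab of the lid in the slot of the grinder's collar, and press the lid all the way down against the spring of the switch, firmly but without leaning on it hard, since the grinder runs only while the lid is held down. Keep it fully down without a break for four seconds and then finish the program still holding it down: do not let go. Do not shove the cup, the spoon or the small pot aside.

Things in the scene. Friction and masses are not known exactly. Their poses are not given: they have to be found in the camera images.
- grinder: blade coffee grinder, fixed: steel body 98 mm across, 97 mm high, black collar on top, black column 30 mm wide down the front (to x=-61 mm). Origin: centre of underside, z up, -x to the column. Collar: inner diameter 82 mm, rim at z=97, floor (the lid's seat) at z=82 mm, bean cup inside it. In front the collar opens into the slot for the lid's tab: 20 mm wide, out to x=-55 mm
- grinder_slot (a point): middle of the mouth of that slot, 47.5 mm from the axis of the grinder in its -x direction, at the height of the collar's rim (97 mm)
- switch (a joint): sprung plunger in the slot, m: 0 up (its top 89 mm above the worktop), grows as it is pressed down; about 0.007 when the lid is seated. It takes 3 N to start and 7.5 N at 7 mm, about twice that on the lid's middle if the lid is free to rock. Let go, it springs up and lifts the tab's side of the lid
- lid: loose lid, upright on the worktop: clear skirt 76 mm across (black top plate 78 mm) up to z=44 mm, then a black ribbed cap to hold, 44 mm across, up to z=77 mm. Black tab at the foot of the skirt in its -x direction: 13 mm wide, 24 high, to 50.5 mm from the axis. Origin: centre of underside, z up; seated it is on the grinder's axis at z=82 mm, x axes parallel. 0.06 to 0.13 kg
- lid_tab (a point): middle of the underside of the tab, 44 mm from the axis of the lid in its -x direction
- espresso_cup: bystander: white espresso cup 64x91x50 mm; origin at its underside
- teaspoon: bystander: teaspoon 132 mm long, lying; origin at its underside
- red_pot: bystander: small red lidded pot 61 mm across, 62 mm high; origin at its underside

How it is judged (in metres and radians):
On the way:
1. the lid, its tab in the slot, is held fully down on the grinder's switch by the gripper for four seconds without a break (value of joint switch above 0.0055 m and z of lid in the frame of grinder below 0.0855 m and x of lid_tab in the frame of grinder below -0.038 m and horizontal distance between lid and grinder below 0.006 m and contact force between the fingers and lid above 2 N), for 4 s.
At the end, for the whole second after the job is handed in: The gripper still pushes the lid down (over 2 N on it, over 3 N between lid and grinder): switch at least 5.5 mm down, tab in the slot, lid within 6 mm of the grinder's axis, at most 3.5 mm above its seat, tilted under 0.12 rad (all of step 1 and angle between lid's own z axis and vertical below 0.12 rad and contact force between lid and grinder above 3 N); the arm keeps its last pose, push and grip.
It fails at once if the lid is pressed on the grinder with more than 40 N (contact force between lid and grinder above 40 N).
It fails at once if the espresso cup, the teaspoon or the red pot is shoved more than 30 mm (distance of any of espresso_cup, teaspoon, red_pot from where it was at the start of the episode above 0.03 m).
It also fails if it takes over 43 s, if anything falls off the work surface, if the arm or the gripper's body presses on something with over 40 N, if the wrist force passes 120 N, or if a joint passes its speed limit or range.

ROBOT

A 7-joint arm with a two-finger parallel gripper is mounted at the origin on a cart in front of the work surface, level with it; the furniture and walls round the work are solid. World frame = base frame: x ahead of the robot, y to its left, z up, the work surface at z = 0. Lengths are in mm, angles in rad, forces in N, time in s.
With the tool pointing down it reaches from about 400 to 900 mm from the base axis. Payload 5.6 kg.
Tool frame: the origin (TCP) lies midway between the tips of the shut fingers; the grasp point (between the pads) lies 19 mm behind it; z points along the fingers, y is the line along which they close (so a half turn about z gives the same grasp; the last joint's range is limited). The gripper opens to 92 mm and grips with 3 to 60 N. Pads are 20 mm wide; open, the fingers measure 128 mm over their backs; the gripper's body (75 mm by 189 mm) begins 69 mm behind the grasp point.
Start: joints at [-1.167, 0.468, -0.012, 1.603, 0.006, 1.071, -0.056], TCP at [280.893, 586.181, 214.592] pointing down, gripper open.
Joint ranges: [-2.53, 2.53], [-0.31, 2.02], [-1.57, 1.55], [0.28, 2.44], [-1.29, 4.43], [0.15, 1.84], [-2.92, 2.92]. Speed limits (rad/s): [2.57, 2.57, 3.14, 3.14, 3.14, 3.14, 3.14].

INTERFACE

Orientations are given as a rotation vector (axis times angle).
In Python, from cell import robot, grip, kin, viewer gives the robot as it stands. Calls block until the motion is done:
- robot.movep(position, orientation): joint-space move of the TCP to a pose.
- robot.servo_line(position, feed=150, rotation=None): straight line of the TCP; rotation=None keeps the orientation; feed is the mean speed in mm/s.
- robot.goto_joints(angles): joint-space move.
- grip(opening, newtons=None): opening from 0.0 (shut) to 1.0 (fully open); newtons is the grip in N (None keeps the last); returns when the fingers have stopped.
- robot.hold(seconds).
- kin.ik(position, orientation): joint angles nearest the present ones, or None.
- robot.observe(): the state.
- viewer.read_camera(name): name is "side" or "top" or "wrist"; returns the picture (480x640x3 uint8, red, green, blue); there is no depth.
- viewer.camera_info(name): a dict with "camera_matrix" (3x3 intrinsics, pixels), "R" (3x3) and "t" (3): a world point X has camera coordinates R X + t. Camera axes: x right, y down, z forward; pixel columns grow to the right and rows downward; lengths in mm; the calibration is good to about 2 mm. The wrist camera is an equidistant fisheye: a pixel r from the principal point sees the ray r / f radians off the axis. A picture is of the moment at which its call begins: read the wrist's pose just before it. camera_info takes no time and is no camera call; for the wrist camera it gives the pose at the moment of the call.
A pose or a line that the arm cannot do raises robot.IKError and nothing moves.
- robot.job_done(): hands the job in; it is judged then, once.
Trained networks look in the newest picture that a camera, given by its name, has taken for a name from the list of things; names that differ only in an ending like _2 or _b are one class to them, and where a whole thing is asked for, a point or a joint stands for the part that bears it (a point fixed in the world has none). Each returns a list of dicts, best first, with "confidence" (0 to 1); they miss things now and then, are a little off and sometimes report something else, mostly with a low value. They report only what shows in the picture. A call takes as long as a camera call.
- viewer.silhouettes(name, camera): "mask" (480x640 bool, what is visible of it).
- viewer.pinpoint(name, camera): "at" ([x, y, z] in mm, in the coordinates of the camera as it stood for that picture, good to about 4 mm: a listed point, or the origin of a listed thing).
The state is a dict: "t": time; "joints": joint angles; "joint_velocities": joint speeds; "joint_torque": joint torques, N m; "tcp_pos": TCP position; "tcp_rot": TCP orientation; "contact_force": force on the tool from outside, world axes, zero at the start; "wrist_torque": the same for the moment, N m; "grip_width": opening from 0.0 (shut) to 1.0 (fully open); "grip_force": force on a finger pad.
Only numpy, scipy, OpenCV 4.12 (cv2) and the standard library are available. Lean on these libraries where they do the work, as an engineer would, in place of code of your own. Each camera call takes 0.05 s, during which the arm holds its last target. There are 200 camera calls.

## Working session

There is one attempt and no reset: what is moved stays moved. The work goes in short steps, each a Python script; the robot and the scene stay as the last script left them, time stands still between calls to the robot, and variables do not carry over. Pictures are saved under pics/ and viewed, at most 10 in all, crops included, and the job is handed in when it is done.

```bash
mkdir -p pics; ls
cat > h.py <<'E'
import numpy as np, cv2
from cell import robot, grip, kin, viewer
def see(cam, names, pic=None):
    info=viewer.camera_info(cam); im=viewer.read_camera(cam)
    R=np.array(info["R"]);t=np.array(info["t"])
    if pic: cv2.imwrite(f"pics/{pic}.png", im[:,:,::-1])
    out={}
    for n in names:
        r=viewer.pinpoint(n,cam)
        out[n]=[(round(d["confidence"],2), np.round(R.T@(np.array(d["at"])-t),1)) for d in r[:3]]
        print(cam,n,out[n])
    return out
E
python3 - <<'E'
from h import *
N=["grinder","grinder_slot","lid","lid_tab","espresso_cup","teaspoon","red_pot"]
a=see("top",N,"top0"); b=see("side",N,"side0")
s=robot.observe(); print(s["t"],s["tcp_pos"],s["tcp_rot"],s["joints"],s["contact_force"])
E
```

```text
pics
top grinder [(0.59, array([ 520.8, -156.1,   -2.8]))]
top grinder_slot [(0.74, array([ 479.4, -175.9,   98.5]))]
top lid [(0.62, array([464.5, 187.7,   3.1]))]
top lid_tab [(0.62, array([413.5, 193.3,   1.9]))]
top espresso_cup [(0.73, array([559.3,  20.2,   7. ]))]
top teaspoon [(0.78, array([394.7,  12. ,   0.9]))]
top red_pot [(0.91, array([673.1,  17. ,   3.4]))]
side grinder [(0.8, array([ 516. , -154. ,   -2.2]))]
side grinder_slot [(0.77, array([ 474.1, -174.3,   95.2]))]
side lid [(0.57, array([458.4, 189.2,  -1.5]))]
side lid_tab [(0.72, array([415. , 192.8,  -2.1]))]
side espresso_cup [(0.75, array([558. ,  22.7,   4.5]))]
side teaspoon [(0.7, array([390.2,  12.3,   5.2]))]
side red_pot [(0.67, array([674.8,  12.9,  -0.8]))]
0.8 [280.90975952 586.17546171 214.63339209] [6.96166188e-01 3.06343195e+00 1.05274621e-04] [-1.16697818  0.46743915 -0.01159496  1.60269634  0.00599956  1.07141651
 -0.05631654] [ 0.27162511 -0.22091278 -0.02808765]
```

View pics/top0.png

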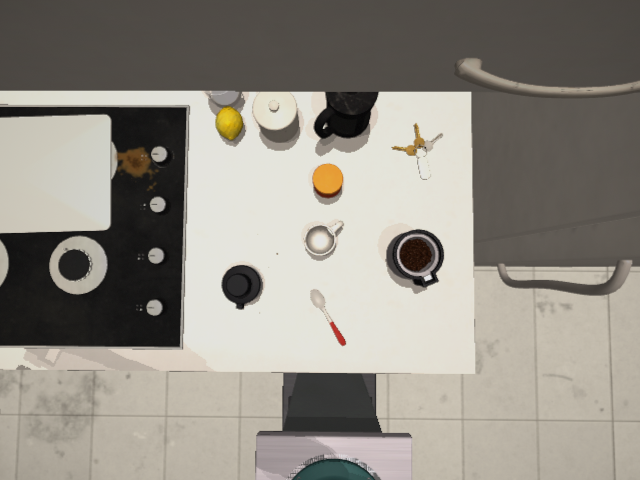

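View pics/side0.png

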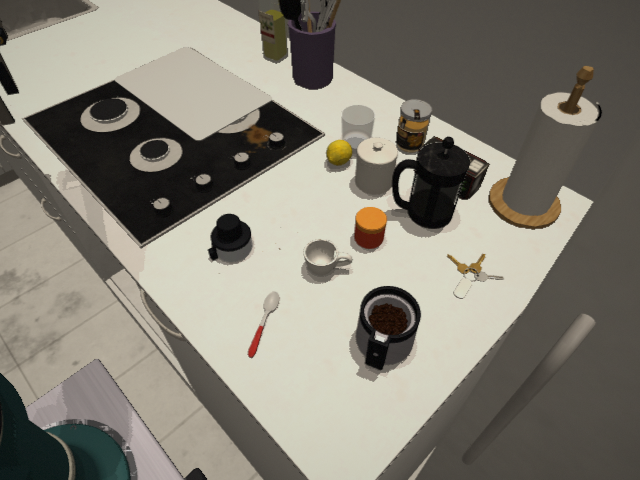

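```bash
cat >> h.py <<'E'
from scipy.spatial.transform import Rotation as Ro
def down(psi): return (Ro.from_euler('z',psi,degrees=True)*Ro.from_euler('x',180,degrees=True)).as_rotvec()
E
python3 - <<'E'
from h import *
robot.movep([461,188,240],down(84)); i=viewer.camera_info("wrist"); print(np.round(-np.array(i["R"]).T@i["t"]),np.round(i["R"],2).tolist(),i["camera_matrix"])
see("wrist",["lid","lid_tab"],"wlid")
robot.movep([520,-155,290],down(115))
see("wrist",["grinder","grinder_slot"],"wgr")
i=viewer.camera_info("wrist");print(np.round(-np.array(i["R"]).T@i["t"]))
import json
s=robot.observe(); print(s["t"],s["tcp_pos"],s["joints"])
E
python3 -c "
import cv2,numpy as np
cv2.imwrite('pics/both.png',cv2.resize(np.hstack([cv2.imread('pics/wlid.png'),cv2.imread('pics/wgr.png')]),(800,300)))"
```

```text
[466. 258. 409.] [[0.99, -0.1, -0.0], [-0.1, -0.96, 0.25], [-0.03, -0.24, -0.97]] [[371.64829954   0.         313.98499051]
 [  0.         371.64829954 238.50602503]
 [  0.           0.           1.        ]]
wrist lid [(0.61, array([459.9, 182.2,   0.6])), (0.35, array([384.6,  10.8,  -2.4]))]
wrist lid_tab [(0.93, array([4.157e+02, 1.966e+02, 2.000e-01]))]
wrist grinder [(0.74, array([ 5.178e+02, -1.552e+02,  5.000e-01]))]
wrist grinder_slot [(0.75, array([ 475.7, -175.1,   97.2]))]
[490. -92. 459.]
4.0333 [ 520.24263512 -153.595146    289.72374716] [-0.32258531  0.22982084  0.65207445  1.81419352 -0.15235611  1.14847964
  0.81808973]
```

View pics/both.png

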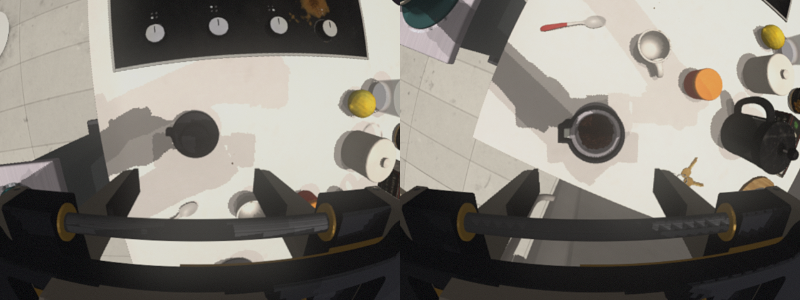

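```bash
cat >> h.py <<'E'
def proj(i,P):
    p=np.atleast_2d(P)@np.array(i["R"]).T+i["t"]; K=np.array(i["camera_matrix"])
    r=np.hypot(p[:,0],p[:,1]); th=np.arctan2(r,p[:,2])
    return np.c_[K[0,2]+K[0,0]*th*p[:,0]/r, K[1,2]+K[1,1]*th*p[:,1]/r]
def circ(x,y,z,d): a=np.linspace(0,2*np.pi,181); return np.c_[x+d/2*np.cos(a),y+d/2*np.sin(a),0*a+z]
def loc(x,y,yaw,pts): return np.array(pts)@Ro.from_euler('z',yaw,degrees=True).as_matrix().T+[x,y,0]
def overlay(im,i,curves,c,half,out,s=5):
    x0,y0=int(c[0])-half,int(c[1])-half
    cr=cv2.resize(im[y0:y0+2*half,x0:x0+2*half],None,fx=s,fy=s,interpolation=cv2.INTER_CUBIC)
    cr=np.clip(cr.astype(float)*1.8+20,0,255).astype(np.uint8); raw=cr.copy()
    for P,col in curves:
        q=(((proj(i,P)-[x0,y0]+.5)*s-.5)*8).astype(np.int32)
        cv2.polylines(cr,[q],False,col,1,cv2.LINE_AA,3)
    o=np.hstack([raw,cr]); cv2.imwrite(out,o)
E
python3 - <<'E'
from h import *
i=viewer.camera_info("wrist"); im=cv2.imread("pics/wgr.png")
x,y,w=518.2,-155.1,25.6
cv=[(circ(x,y,97,82),(0,255,0)),(circ(x,y,97,98),(0,255,255)),(loc(x,y,w,[[-40,10,97],[-55,10,97],[-55,-10,97],[-40,-10,97]]),(0,0,255)),(circ(x,y,82,82),(255,0,0))]
overlay(im,i,cv,proj(i,[x,y,97])[0],50,"pics/ovg.png",4)
E
```

```text
(no output)
```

View pics/ovg.png

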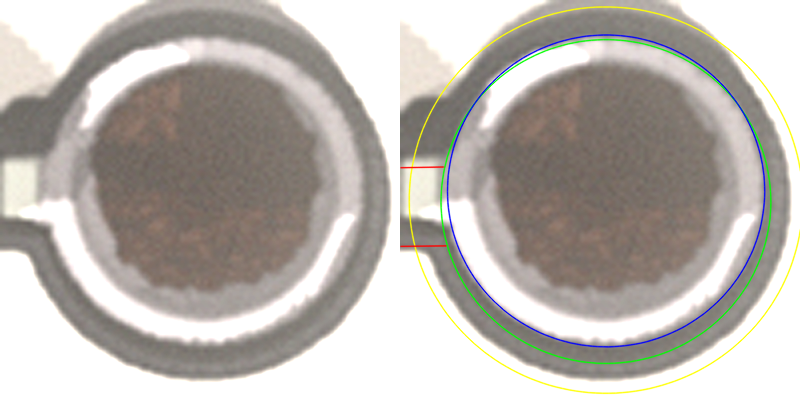

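Run:
```python
from h import *
i=viewer.camera_info("wrist"); im=cv2.imread("pics/wgr.png")
x,y,w=517.6,-155.1,25.6
cv=[(circ(x,y,82,82),(255,0,0))]
for w,c in ((25.6,(0,0,255)),(21.5,(0,200,0))):
    cv+=[(loc(x,y,w,[[-40,10,97],[-55,10,97],[-55,-10,97],[-40,-10,97]]),c),(loc(x,y,w,[[-48,15,97],[-61,15,97],[-61,-15,97],[-48,-15,97]]),c),(loc(x,y,w,[[-61,15,0],[-61,-15,0]]),c)]
overlay(im,i,cv,proj(i,loc(x,y,25,[[-45,0,97]]))[0],33,"pics/ovs.png",6)
```

```text
(no output)
```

View pics/ovs.png

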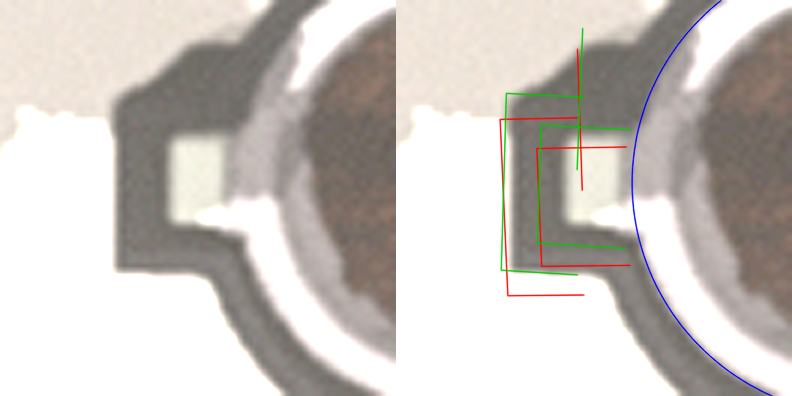

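Run:
```python
from h import *
from scipy.ndimage import map_coordinates
from scipy.optimize import least_squares
i=viewer.camera_info("wrist"); im=cv2.cvtColor(cv2.imread("pics/wgr.png"),cv2.COLOR_BGR2GRAY).astype(float)
def edge(A,B,n=200):  # first bright->dark from A to B (world)
    P=A+np.linspace(0,1,n)[:,None]*(B-A); q=proj(i,P)
    g=map_coordinates(im,[q[:,1],q[:,0]],order=1); k=np.argmax(g<(g[:20].mean()+g.min())/2); return P[k]
x,y,w=517.6,-153,24.
for it in range(3):
    L=lambda p: loc(x,y,w,[p])[0]
    C=[edge(L([62*np.cos(a),62*np.sin(a),97]),L([38*np.cos(a),38*np.sin(a),97])) for a in np.radians(np.arange(-140,31,5))]
    S=[edge(L([u,-24,97]),L([u,-10,97])) for u in np.arange(-59,-51,1)]
    F=[edge(L([-72,v,97]),L([-55,v,97])) for v in np.arange(-12,9,2)]
    C,S,F=map(np.array,(C,S,F))
    def res(p):
        M=Ro.from_euler('z',p[2],degrees=True).as_matrix()
        f=lambda P:(P-[p[0],p[1],0])@M
        return np.r_[np.hypot(*(C-[p[0],p[1],0])[:,:2].T)-p[3],(f(S)[:,1]+15),(f(F)[:,0]+61)]
    r=least_squares(res,[x,y,w,46],loss='soft_l1',f_scale=.5); x,y,w,d=r.x
    print(np.round(r.x,2),np.round(res(r.x),1))
```

```text
[ 518.21 -154.77   22.01   46.21] [ 0.5  0.4  0.5  0.3  0.2  0.4  0.1  0.1  0.2 -0.1 -0.2 -0.2 -0.1 -0.2
 -0.1 -0.1 -0.1  0.  -0.1  0.  -0.3 -0.3 -0.2 -0.3 -0.2 -0.2 -0.1  0.
 -0.2  0.1  0.1  0.1  0.1  0.1 -0.1 -0.   0.1  0.1  0.1  0.  -0.1 -0.1
  0.   0.4  0.4  0.3  0.4  0.3  0.3  0.2  0.3  0.2  0.2 -0. ]
[ 518.2  -154.72   22.06   46.25] [ 0.5  0.4  0.5  0.2  0.1  0.4 -0.  -0.   0.1 -0.1 -0.1 -0.1 -0.2 -0.
  0.1  0.1 -0.  -0.  -0.  -0.  -0.  -0.4 -0.3 -0.2 -0.3 -0.2 -0.1 -0.3
 -0.1 -0.2  0.1  0.2  0.   0.   0.2  0.   0.   0.1  0.1  0.1  0.  -0.1
 -0.1  0.3  0.3  0.3  0.3  0.3  0.3  0.2  0.2  0.2  0.2 -0.2]
[ 518.21 -154.74   22.04   46.24] [ 0.5  0.4  0.5  0.3  0.1  0.3  0.1 -0.1  0.2 -0.2 -0.1 -0.2 -0.2 -0.1
  0.1  0.1 -0.1  0.1 -0.1  0.1 -0.1 -0.4 -0.2 -0.2 -0.3 -0.2 -0.  -0.3
 -0.  -0.2  0.1  0.2  0.1 -0.   0.1  0.   0.   0.1  0.2  0.1  0.  -0.1
 -0.1  0.4  0.4  0.4  0.3  0.3  0.3  0.2  0.2  0.2  0.2 -0.2]
```

Run:
```python
from h import *
import pickle
robot.movep([461,188,240],down(82)); robot.hold(0.1)
i=viewer.camera_info("wrist"); im=viewer.read_camera("wrist")[:,:,::-1].copy()
cv2.imwrite("pics/wlid2.png",im); pickle.dump(i,open("il.pkl","wb"))
x,y,w=461,187,-8
cv=[(circ(x,y,44,78),(0,255,0)),(loc(x,y,w,[[-38,6.5,24],[-50.5,6.5,24],[-50.5,-6.5,24],[-38,-6.5,24]]),(0,0,255)),(circ(x,y,77,44),(255,0,0))]
overlay(im,i,cv,proj(i,[x-5,y,44])[0],50,"pics/ovl.png",4)
print(robot.observe()["t"])
```

```text
5.5083
```

View pics/ovl.png

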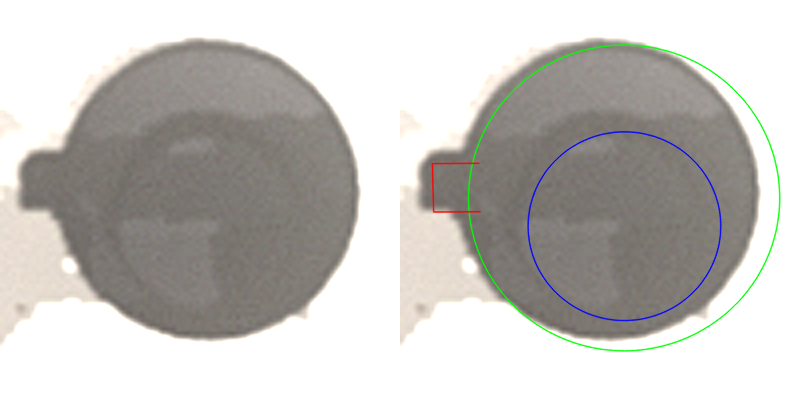

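Run:
```python
from h import *
import pickle
from scipy.ndimage import map_coordinates
from scipy.optimize import least_squares
i=pickle.load(open("il.pkl","rb")); im=cv2.cvtColor(cv2.imread("pics/wlid2.png"),cv2.COLOR_BGR2GRAY).astype(float)
def edge(A,B,n=200):
    P=A+np.linspace(0,1,n)[:,None]*(B-A); q=proj(i,P)
    g=map_coordinates(im,[q[:,1],q[:,0]],order=1); k=np.argmax(g<(g[:20].mean()+g.min())/2); return P[k]
x,y,w=457.,189.,-8.
for it in range(3):
    L=lambda p: loc(x,y,w,[p])[0]
    C=np.array([edge(L([50*np.cos(a),50*np.sin(a),44]),L([25*np.cos(a),25*np.sin(a),44])) for a in np.radians(np.arange(-140,141,5))])
    T=np.array([(edge(L([u,16,24]),L([u,0,24]))+edge(L([u,-16,24]),L([u,0,24])))/2 for u in np.arange(-48,-43,1)])
    F=np.array([edge(L([-65,v,24]),L([-42,v,24])) for v in np.arange(-4,5,2)])
    def res(p):
        M=Ro.from_euler('z',p[2],degrees=True).as_matrix(); f=lambda P:(P-[p[0],p[1],0])@M
        return np.r_[np.hypot(*(C-[p[0],p[1],0])[:,:2].T)-p[3],f(T)[:,1]]
    r=least_squares(res,[x,y,w,38],loss='soft_l1',f_scale=.5); x,y,w,d=r.x
    print(np.round(r.x,2),np.round(res(r.x),1),np.round(loc(0,0,-w,F-[x,y,0])[:,0],1))
```

```text
[456.41 189.87  -7.62  38.88] [ 3.1  0.1 -1.  -0.7 -0.6 -0.5 -0.7 -0.6 -0.4 -0.3 -0.3 -0.2 -0.   0.1
  0.   0.2  0.3  0.5  1.7  0.4  0.4  0.1  0.2  0.4  0.2  0.3  0.4  0.1
  0.4 -0.   0.1  0.1 -0.2 -0.2 -0.3 -0.3 -0.5 -0.5 -0.6 -0.4 -0.2 -0.2
 -0.2 -0.2 -0.2 -0.1 -0.2  0.1 -0.4  0.   0.1  0.9  0.8  0.5  0.8  1.8
  0.9 -0.8 -0.1  0.1  0.2  0.3] [-49.4 -49.3 -49.  -49.3 -49. ]
[456.35 189.89  -7.42  38.92] [ 3.1  0.6 -1.1 -0.9 -0.8 -0.6 -0.7 -0.6 -0.4 -0.3 -0.3 -0.2 -0.2  0.2
  0.1  0.2  0.3  0.6  1.5  0.3  0.5  0.1  0.3  0.3  0.2  0.2  0.5  0.1
  0.5 -0.   0.2 -0.  -0.2 -0.3 -0.3 -0.4 -0.6 -0.4 -0.5 -0.3 -0.1 -0.2
 -0.2 -0.1 -0.2 -0.2 -0.1  0.  -0.4  0.1 -0.   1.1  0.6  0.5  0.7  1.7
  0.8 -1.  -0.5  0.2  0.4  0.5] [-49.6 -49.2 -49.  -49.1 -48.7]
[456.35 189.89  -7.35  38.93] [ 3.   0.5 -1.1 -0.9 -0.7 -0.6 -0.7 -0.6 -0.4 -0.4 -0.4 -0.2 -0.1  0.1
  0.   0.1  0.4  0.6  1.4  0.4  0.4  0.1  0.3  0.4  0.1  0.3  0.4  0.1
  0.4  0.   0.1  0.  -0.1 -0.4 -0.4 -0.4 -0.6 -0.5 -0.5 -0.4 -0.1 -0.2
 -0.2 -0.1 -0.2 -0.2 -0.1  0.  -0.4  0.1  0.   1.3  0.8  0.5  0.8  1.6
  0.8 -1.  -0.5  0.2  0.4  0.5] [-49.5 -49.3 -48.9 -49.2 -48.8]
```

Run:
```python
from h import *
robot.movep([456.5,189.6,130],down(82.5))
robot.servo_line([456.5,189.6,51],feed=80); robot.hold(.2)
print(robot.observe()["tcp_pos"],robot.observe()["contact_force"])
grip(0.0,35); s=robot.observe(); print(s["grip_width"]*92,s["grip_force"],s["contact_force"],s["tcp_pos"],s["t"])
robot.servo_line([456.5,189.6,200],feed=120); robot.hold(.2)
s=robot.observe(); print(s["grip_width"]*92,s["grip_force"],s["contact_force"],s["tcp_pos"],s["t"])
see("wrist",["lid","lid_tab"],"wheld"); see("side",["lid","lid_tab"],"sheld"); see("top",["lid","lid_tab"])
print(robot.observe()["t"])
cv2.imwrite('pics/held.png',cv2.resize(np.hstack([cv2.imread('pics/wheld.png'),cv2.imread('pics/sheld.png')]),(800,300)))
```

```text
[456.77391472 189.79419971  51.42390112] [-0.67654381  0.56429855 -1.05670989]
43.26325712772478 34.99998092651367 [ 1.39554873 -0.36445022 -0.73775734] [456.67467872 189.57914384  51.01650377] 8.15
43.5420101489502 34.999714493751526 [-0.64198451 -0.0777032  -0.90117634] [456.27510339 189.42261306 199.49434477] 9.7417
wrist lid [(0.87, array([459. , 185.2, 149.3]))]
wrist lid_tab [(0.96, array([411.5, 195.2, 144.8]))]
side lid [(0.83, array([458.8, 185.2, 152. ]))]
side lid_tab [(0.61, array([410.9, 195.8, 148.6]))]
top lid [(0.84, array([460.9, 187.2, 154.2]))]
top lid_tab [(0.76, array([410. , 191. , 151.1]))]
10.1917
```

View pics/held.png

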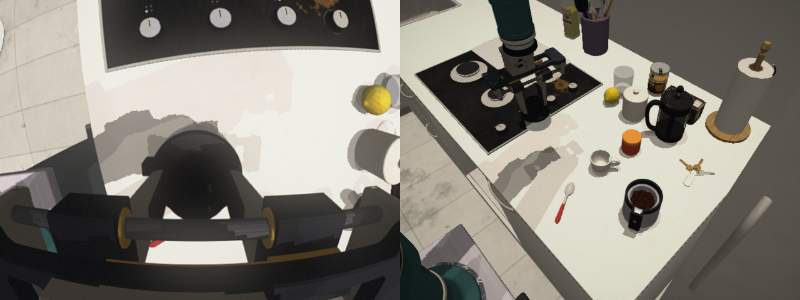

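Run:
```python
from h import *
grip(0.0,45)
robot.movep([518.2,-154.7,215],down(112.5))
robot.servo_line([518.2,-154.7,158],feed=100); robot.hold(.3)
s=robot.observe(); print(s["t"],s["tcp_pos"],s["contact_force"],s["grip_width"]*92)
i=viewer.camera_info("wrist"); im=viewer.read_camera("wrist")[:,:,::-1].copy(); cv2.imwrite("pics/wpre.png",im)
im2=viewer.read_camera("side")[:,:,::-1]
q=proj(i,loc(518.2,-154.7,22.5,[[-45,0,97]]))[0]; print(q)
x0,y0=int(np.clip(q[0]-100,0,440)),int(np.clip(q[1]-120,0,240))
a=cv2.resize(im[y0:y0+240,x0:x0+200],(400,480)); b=cv2.resize(im2[230:400,320:462],(400,480))
a=np.clip(a*1.6+15.,0,255).astype(np.uint8)
cv2.imwrite("pics/pre.png",np.hstack([a,b]))
```

```text
12.7417 [ 518.49571082 -154.74776581  158.50011988] [-0.13962478  0.86766748 -0.88405477] 43.19339158153681
[247.02607524 253.78673746]
```

View pics/pre.png

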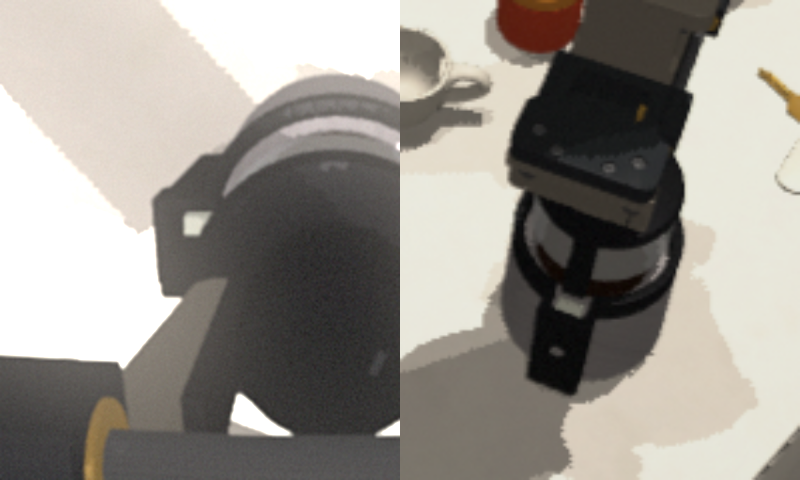

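```bash
cat > desc.py <<'E'
from h import *
import sys
X,Y,z,zend,step,lim=map(float,sys.argv[1:7])
robot.hold(.1); 
while z>zend-1e-6:
    robot.servo_line([X,Y,z],feed=20); s=robot.observe(); f=s["contact_force"]
    print(round(s["t"],2),round(z,2),np.round(s["tcp_pos"],1),np.round(f,1),np.round(s["wrist_torque"],2),round(s["grip_width"]*92,1))
    if np.linalg.norm(f)>lim: print("LIM"); break
    z-=step
E
python3 desc.py 518.2 -154.7 153 141 2 9
```

```text
13.34 153.0 [ 518.  -154.7  152.8] [-0.   0.2 -1.5] [-0.04  0.04  0.01] 43.2
13.59 151.0 [ 518.1 -154.7  150.9] [ 0.9 -0.4 -2. ] [-0.07 -0.03 -0.05] 43.5
13.84 149.0 [ 518.1 -154.6  148.9] [ 0.4 -0.3 -1.3] [-0.05  0.04 -0.02] 42.9
14.09 147.0 [ 518.1 -154.7  146.8] [ 0.2 -0.1 -1.5] [-0.    0.1  -0.04] 43.2
14.34 145.0 [ 518.1 -154.7  144.8] [ 0.4 -0.6 -0.7] [-0.05  0.03 -0.03] 43.0
14.59 143.0 [ 518.1 -154.7  142.9] [-0.5  0.6 -0.8] [-0.09  0.04 -0.01] 43.5
14.84 141.0 [ 518.1 -154.6  140.9] [ 0.6 -0.3 -0.8] [-0.01  0.01  0.01] 43.1
```

```bash
python3 desc.py 518.2 -154.7 140 132 0.75 15
```

```text
15.19 140.0 [ 518.3 -154.7  140.1] [-0.3 -0.4 -0.1] [-0.02 -0.    0.02] 43.1
15.44 139.25 [ 518.4 -154.8  139.5] [-0.4  0.5  3. ] [-0.13  0.19  0.  ] 43.0
15.69 138.5 [ 518.4 -154.8  138.6] [0.7 0.5 2.1] [-0.1   0.17  0.02] 43.3
15.94 137.75 [ 518.4 -154.7  137.8] [0.2 0.7 2.5] [-0.08  0.14 -0.  ] 43.1
16.19 137.0 [ 518.4 -154.8  137.1] [ 1.4 -0.   3.4] [-0.14  0.08  0.01] 43.3
16.44 136.25 [ 518.4 -154.7  136.3] [1.  0.3 4.3] [-0.08  0.15  0.02] 43.1
16.69 135.5 [ 518.4 -154.7  135.6] [ 0.6 -0.1  4.6] [-0.11  0.04  0.03] 43.4
16.94 134.75 [ 518.4 -154.7  134.8] [0.1 0.  5.1] [-0.07  0.08  0.02] 42.9
17.19 134.0 [ 518.4 -154.7  134.1] [1.8 0.3 5.8] [-0.05  0.04 -0.01] 43.5
17.44 133.25 [ 518.4 -154.7  133.4] [ 1.  -0.2  5.9] [-0.1   0.1   0.02] 43.4
17.69 132.5 [ 518.4 -154.8  133. ] [-0.4  0.4  8.9] [-0.07  0.34 -0.04] 43.4
```

```bash
python3 desc.py 518.2 -154.7 132 129.5 0.5 14
python3 - <<'E'
from h import *
robot.hold(.3); s=robot.observe(); print(s["t"],s["tcp_pos"],s["contact_force"],s["grip_force"])
see("wrist",["lid","lid_tab"],"wend"); see("side",["lid","lid_tab","switch"],"send")
a=cv2.imread("pics/wend.png")[130:370,150:350]; b=cv2.imread("pics/send.png")[230:400,320:462]
cv2.imwrite("pics/end.png",np.hstack([np.clip(cv2.resize(a,(400,480))*1.6+15.,0,255).astype(np.uint8),cv2.resize(b,(400,480))]))
E
```

```text
18.04 132.0 [ 518.4 -154.8  133. ] [-1.1  1.2 11.7] [0.07 0.71 0.  ] 43.6
18.29 131.5 [ 518.4 -154.8  133. ] [-2.7  2.1 17.4] [0.2  1.09 0.07] 43.3
LIM
18.5917 [ 518.39412204 -154.78936491  132.97631378] [-2.74074319  1.90476611 17.00349838] 45.01129925251007
wrist lid [(0.9, array([ 521. , -156.5,   82.7]))]
wrist lid_tab [(0.67, array([ 477. , -168.6,   82.5]))]
side lid [(0.84, array([ 519.8, -155.6,   80.1])), (0.28, array([ 474.5, -173.7,   83.8]))]
side lid_tab [(0.76, array([ 477.9, -173.9,   83. ]))]Traceback (most recent call last):
  File "<stdin>", line 3, in <module>
  File "h.py", line 9, in see
    r=viewer.pinpoint(n,cam)
ValueError: it knows: espresso_cup, grinder, grinder_slot, lid, lid_tab, red_pot, teaspoon
```

Run:
```python
from h import *
a=cv2.imread("pics/wend.png")[130:370,150:350]; b=cv2.imread("pics/send.png")[230:400,320:462]
cv2.imwrite("pics/end.png",np.hstack([np.clip(cv2.resize(a,(400,480))*1.6+15.,0,255).astype(np.uint8),cv2.resize(b,(400,480))]))
for k in range(5):
    robot.hold(1); s=robot.observe(); print(round(s["t"],2),np.round(s["tcp_pos"],1),np.round(s["contact_force"],1),s["grip_force"])
```

```text
19.89 [ 518.4 -154.8  133. ] [-3.4  2.2 18.9] 45.011279582977295
20.89 [ 518.4 -154.8  133. ] [-3.7  1.2 17.5] 45.011295676231384
21.89 [ 518.4 -154.8  133. ] [-4.4  1.2 17.4] 45.011306405067444
22.89 [ 518.4 -154.8  133. ] [-3.5  1.4 17.4] 45.011242032051086
23.89 [ 518.4 -154.8  133. ] [-3.7  1.  17.5] 45.01129388809204
```

View pics/end.png

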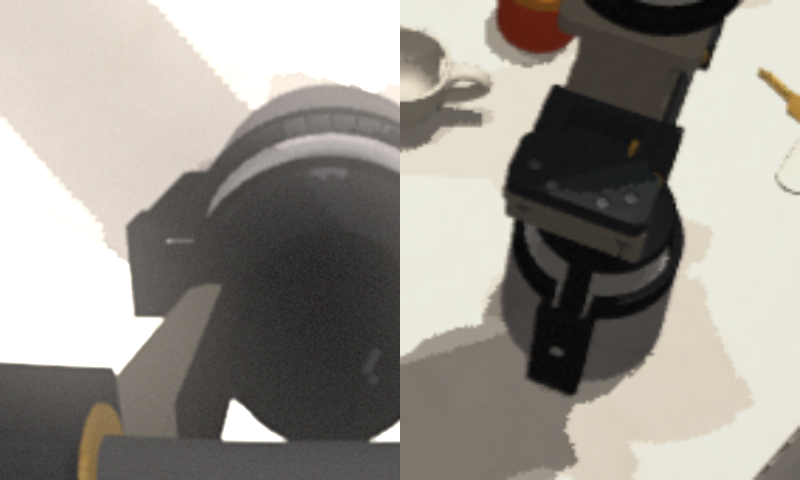

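The tab sits in the slot (side view, about (570,285)). The switch shows only as a sliver in the wrist view at about (180,240), and the lid has been held down for 5 s at about 18 N.

```bash
python3 -c "
from h import *
print(robot.job_done())"
```

```text
the job is handed in; nothing more can be done
None
```

The lid is on the grinder with its tab in the slot; it was held fully down at about 18 N for over five seconds, and I handed the job in with the gripper still pressing (no verdict was returned).

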